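# Feel out the release notch and pop the ornament chest

### The job

Open the ornament chest by touch, with the gripper closed: set a fingertip lightly on the black sprung edge strip right beside the red end cap, run it along the strip towards the white cap until it drops into the release notch, then press the key inside the notch fully down so that the lid rises, and come away. Never touch the lid itself or bear down hard, grasp nothing, and leave the small things standing around undisturbed.

Things in the scene. Friction and masses are not known exactly. Their poses are not given: they have to be found in the camera images.
- chest: wooden ornament chest, fixed to the table, turned by some yaw. Origin on the table under the centre of its main block, which is 160 mm in x, 350 mm in y, 85 mm high, plus a 12 mm lid whose front edge is at x = -85 mm. On its -x side, facing the robot, a ledge 62 mm high runs from x = -180 to -80 mm; over it lies the edge strip, between two end caps (46 mm in x, top at 114 mm)
- edge (a point): middle of the top of the black rubber edge strip, at x = -150, y = 0, z = 100 mm of the chest, same axes. The strip runs straight along y, is 24 mm wide, flat on top, and exposed from y = -100 (red cap) to +100 mm (white cap); in front of and behind it is open air above the ledge
- red_end (a point): the point on the strip's top, on its centre line, where the red end cap begins (y = -100 mm of the chest). Start here: a fingertip's centre within 45 mm of this point, clear of the cap
- white_end (a point): the point on the strip's top, on its centre line, where the white end cap begins (y = +100 mm of the chest). The single notch, 46 mm long in y and cut right through the strip, has its centre 40 to 110 mm from this point; it differs each time and is not reported. In the notch is a grey key, 36 mm in y, 22 mm in x, its top 10 mm below the strip's free top
- strip (a joint): how far the whole edge strip is pushed down, m: 0 free, 0.008 bottomed. It is sprung and moves down level as one piece, with about 1 N to start and 4.5 N at the bottom. It springs back up around a fingertip that has come into the notch, whose end walls then stop the fingertip sideways
- key (a joint): how far the release key in the notch is pressed, m: 0 up, 0.012 fully down (its top is then 78 mm above the table). It takes about 6 to 9 N, and stays where it is left
- lid: the chest's lid, red frame with a clear window, 165 x 350 x 12 mm, hinged on the far rim. Origin on the hinge line, its z axis upright when shut. It is linked to the key: its front edge rises as the key goes down, to 0.2 rad (about 33 mm) with the key fully down
- gnome: small red figurine, loose, 48 mm wide, 94 mm high, origin at the middle of its underside; to be left alone
- pot: small terracotta pot, loose, 68 mm wide, 62 mm high, origin at the middle of its underside; to be left alone
- jar: small glass jar with brass cap, loose, 56 mm wide, 75 mm high, origin at the middle of its underside; to be left alone
- candle: short white candle, loose, 48 mm wide, 57 mm high, origin at the middle of its underside; to be left alone

How it is judged:
On the way, in this order (a step that is already met when the one before it is completed fails the run):
1. a fingertip presses the strip down by 1 mm or more beside the red cap (within 45 mm of it) (value of joint strip above 0.001 m and y of the grasp point in the frame of chest below -0.055 m and contact force between the fingers and anything else above 0.3 N), for 0.1 s.
2. it has run on along the strip towards the white cap, the strip still pressed down, more than 55 mm from the red cap and before any notch (value of joint strip above 0.001 m and y of the grasp point in the frame of chest above -0.045 m and contact force between the fingers and anything else above 0.3 N and value of joint key below 0.002 m), for 0.05 s.
3. the key in the notch is pressed fully down by the fingers and the lid has risen (value of joint key above 0.01 m and angle between lid's own z axis and vertical above 0.16 rad and contact force between the fingers and anything else above 0.3 N), for 0.1 s.
At the end, for the whole second after the job is handed in: The key stays pressed by more than 10 of its 12 mm, the lid stands raised by more than 0.16 rad and at rest, the strip is back up (within 1 mm), and the gnome, pot, jar and candle are within 15 mm of where they stood (value of joint key above 0.01 m and value of joint strip below 0.001 m and angle between lid's own z axis and vertical above 0.16 rad and angular speed of lid below 0.05 rad/s and distance of each of gnome, pot, jar, candle from where it was at the start of the episode below 0.015 m); the robot touches nothing.
It fails at once if the lid is touched by the robot (over 1 N) (contact force between any of the fingers, the arm and lid above 1 N).
It fails at once if the fingers bear down with more than 40 N (contact force between the fingers and anything else above 40 N).
It fails at once if a bystander is moved, lifted or tipped (distance of any of gnome, pot, jar, candle from where it was at the start of the episode above 0.02 m or angle between any of gnome, pot, jar, candle's own z axis and vertical above 0.4 rad).
It also fails if it takes over 40 s, if anything falls off the work surface, if the arm or the gripper's body presses on something with over 40 N, if the wrist force passes 120 N, or if a joint passes its speed limit or range.

### The arm

A 6-joint arm with a two-finger parallel gripper is mounted at the origin on the work surface. World frame = base frame: x ahead of the robot, y to its left, z up, the work surface at z = 0. Lengths are in m, angles in rad, forces in N, time in s.
With the tool pointing down it reaches from about 0.225 to 0.875 m from the base axis. Payload 3.4 kg.
Tool frame: the origin (TCP) lies at the very end of the fingers, on their centre line; the grasp point (between the pads) lies 19 mm behind it; z points along the fingers, y is the direction in which the jaws open and shut (so a half turn about z gives the same grasp; the last joint's range is limited). The gripper opens to 85 mm and grips with 20 to 120 N. Pads are 22 mm wide; open, the fingers measure 114 mm over their backs; the gripper's body (76 mm by 85 mm) begins 54 mm behind the grasp point. The pads swing forward as they close: fully open they stand 13 mm farther back than shut.
Start: joints at [-1.284, 0.276, 1.505, -0, 1.361, -0.121], TCP at [0.228, -0.528, 0.231] pointing down, gripper open.
Joint ranges: [-2.89, 2.89], [-0.75, 2.08], [0.22, 2.7], [-1.18, 4.32], [0.11, 2.71], [-2.7, 2.7]. Speed limits (rad/s): [2.57, 2.57, 3.14, 3.14, 3.14, 3.14].

### API

Orientations are given as a unit quaternion [w, x, y, z].
In Python, from rig import telemetry, cams, sign_off, spotter gives the robot as it stands.
- The arm moves only by the tool servo_tool, never from a script. Its argument "steps" is a list of rows, each a list of 6 numbers: the shift along the tool's x, y, z in mm, then the turn, a rotation vector about the tool's x, y, z in degrees. In form: [[x, y, z, ax, ay, az], ...]. A call has 1 to 8 rows; each row is the pose to reach, as a shift and turn from the pose commanded when the call began, along the tool's axes at that moment; what a row does not reach only later rows make up. A row lasts 1/10 s, in which the tool goes at most 50 mm and 8.59 degrees, less where a joint would pass 70% of its speed; a pose out of reach is approached as far as the arm can. A call with a gripper value outside its range is refused whole. "hand" is the closure in counts, from 0 (fully open) to 255 (shut), set as the call begins (left out, the last holds). The fingers move at their own pace and stop on an object; "grip_force" is the grip in N (left out, the last holds). Time passes only in rows, so rows that repeat a pose let the fingers close. It gives the time, the measured TCP pose, the force and the opening at its end, in the units of the state.
- telemetry.get_state(): the state, without advancing time (a new reading comes with each control period).
- cams.get_image(name): name is "scene" or "top"; returns (picture, depth): 480x640x3 uint8, red, green, blue; 480x640 float32, m along the optical axis (not along the pixel's ray), 0 where there is no reading.
- cams.camera_model(name): a dict with "camera_matrix" (3x3 intrinsics, pixels), "origin" and "rotation" of the camera in the world. Camera axes: x right, y up, looking along -z (the intrinsics and any distortion apply to the point x, -y, -z); pixel columns grow to the right and rows downward; lengths in m; the calibration is good to about 2 mm. A picture is of the moment at which its call begins. camera_model takes no time and is no camera call.
- sign_off(): hands the job in, once; it reports no verdict.
Trained networks look in the newest picture that a camera, given by its name, has taken for a name from the list of things; names that differ only in an ending like _2 or _b are one class to them, and where a whole thing is asked for, a point or a joint stands for the part that bears it (a point fixed in the world has none). Each returns a list of dicts, best first, with "conf" (0 to 1); they miss things now and then, are a little off and sometimes report something else, mostly with a low value. They report only what shows in the picture. A call takes as long as a camera call.
- spotter.outline_of(query, camera): "region" (480x640 bool, what is visible of it) and "rect" ([left, top, width, height] in pixels, round what is visible of it).
The state is a dict: "clock": time; "qpos": joint angles; "qd": joint speeds; "effort": joint torques, N m; "position": TCP position; "ee_rot": TCP orientation; "contact_force": force on the tool from outside, world axes, zero at the start; "moment": the same for the moment, N m; "width": finger opening in m.
Only numpy, scipy, OpenCV 4.12 (cv2) and the standard library are available. Lean on these libraries where they do the work, as an engineer would, in place of code of your own. Each camera call takes 0.05 s, during which the arm holds its last target.

## Working session

There is one attempt and no reset: what is moved stays moved. The work goes in short steps, Python scripts to look and compute and a tool call to move; the robot and the scene stay as the last step left them, time stands still between calls to the robot, and variables do not carry over. Pictures are saved under pics/ and viewed, and the job is handed in when it is done.

Besides the shell and the picture viewer there is one more tool, called after "Call:" as a command line: name --pt "numbers of a row" for each row, then --argument value for the rest. servo_tool: Moves the arm, as the interface text tells. Its arguments: {"type":"object","properties":{"steps":{"type":"array","items":{"type":"array","items":{"type":"number"}}},"hand":{"type":"number"},"grip_force":{"type":"number"}},"required":["steps"]}

```bash
mkdir -p pics; cat > h.py <<'E'
import numpy as np,cv2
from rig import telemetry,cams,sign_off,spotter
def save(n,im): cv2.imwrite('pics/'+n,im[:,:,::-1])
def pts(name,d):
    m=cams.camera_model(name);K=np.array(m['camera_matrix']);R=np.array(m['rotation']);o=np.array(m['origin'])
    v,u=np.mgrid[0:480,0:640]
    p=np.stack([(u-K[0,2])/K[0,0]*d,-(v-K[1,2])/K[1,1]*d,-d],-1)
    return p@R.T+o
E
python3 - <<'E'
from h import *
for n in('top','scene'):
    im,d=cams.get_image(n);save(n+'0.png',im);np.save(n+'0.npy',d)
    print({k:np.array(v).round(3).tolist() if not isinstance(v,str) else v for k,v in cams.camera_model(n).items()})
s=telemetry.get_state();print(s)
E
```

```text
{'camera_matrix': [[597.789, 0.0, 311.651], [0.0, 597.789, 241.503], [0.0, 0.0, 1.0]], 'origin': [0.476, 0.004, 1.198], 'rotation': [0.716, 0.034, -0.032, -0.697]}
{'camera_matrix': [[556.981, 0.0, 323.25], [0.0, 556.981, 238.285], [0.0, 0.0, 1.0]], 'origin': [0.982, 0.574, 0.887], 'rotation': [0.277, 0.099, 0.336, 0.895]}
{'clock': 0.1, 'qpos': array([-1.28400455e+00,  2.76496595e-01,  1.50599505e+00, -3.08696869e-05,
        1.36075300e+00, -1.20997909e-01]), 'qd': array([-5.78553981e-04, -1.98654982e-03, -3.79101732e-03,  1.78742470e-03,
        2.36387150e-04,  6.43595915e-05]), 'effort': array([-1.06360275e-05, -4.17704809e+01, -2.46406442e+01, -4.59460080e-04,
        5.73572106e-03, -5.45470016e-06]), 'position': array([ 0.22788107, -0.52738416,  0.23055087]), 'ee_rot': array([-8.21910651e-04,  9.79284372e-01,  2.02488114e-01, -8.34353307e-05]), 'contact_force': array([ 0.37288657, -0.76266515,  0.64732257]), 'moment': array([ 0.03505356, -0.0341    ,  0.00201431]), 'width': 0.08550277478379135}
```

```bash
sed -i "s/R=np.array(m\['rotation'\])/q=m['rotation'];R=Rot.from_quat([q[1],q[2],q[3],q[0]]).as_matrix()/; 1a from scipy.spatial.transform import Rotation as Rot" h.py; python3 -c "
from h import *
for n in('top','scene'):
  P=pts(n,np.load(n+'0.npy')); print(n,P[::60,::80].round(2)[...,2])"
```

```text
top [[-0.74 -0.75 -0.76 -0.75 -0.75 -0.75 -0.75 -0.75]
 [ 0.   -0.74 -0.75 -0.75 -0.74 -0.75 -0.76 -0.76]
 [ 0.   -0.   -0.    0.    0.   -0.   -0.    0.  ]
 [ 0.06  0.04  0.    0.1   0.09 -0.    0.   -0.  ]
 [ 0.01  0.05  0.    0.1   0.1   0.   -0.    0.  ]
 [ 0.04  0.   -0.    0.06  1.2   0.    0.   -0.  ]
 [-0.    0.    0.    0.    0.    0.    0.    0.03]
 [ 0.    0.    0.    0.    0.   -0.   -0.    0.04]]
scene [[-0.2   0.01  0.01 -0.07 -0.11  0.17 -0.2  -0.37]
 [-0.46 -0.33 -0.17 -0.35  0.    0.03 -0.   -0.63]
 [-0.71 -0.74 -0.   -0.    0.   -0.    0.    0.17]
 [-0.75  0.    0.    0.08  0.11 -0.    0.08  0.01]
 [-0.74 -0.75 -0.    0.1   0.89 -0.    0.   -0.  ]
 [-0.75 -0.75 -0.   -0.    0.09  0.1   0.   -0.  ]
 [-0.75 -0.76 -0.75 -0.    0.02  0.05  0.   -0.  ]
 [-0.75 -0.75 -0.75 -0.    0.    0.    0.04  0.05]]
```

View pics/top0.png

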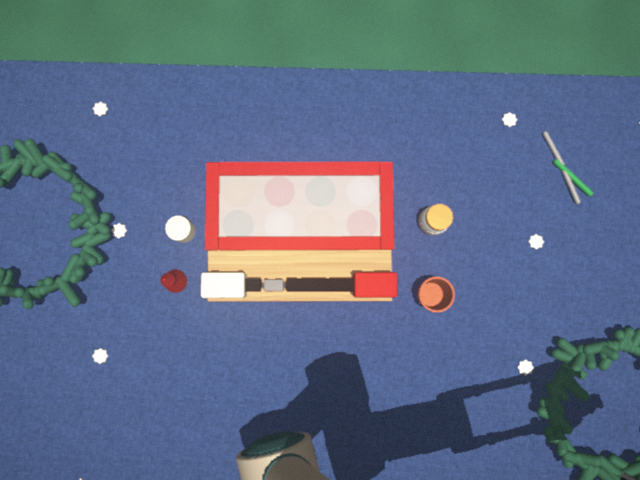

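View pics/scene0.png

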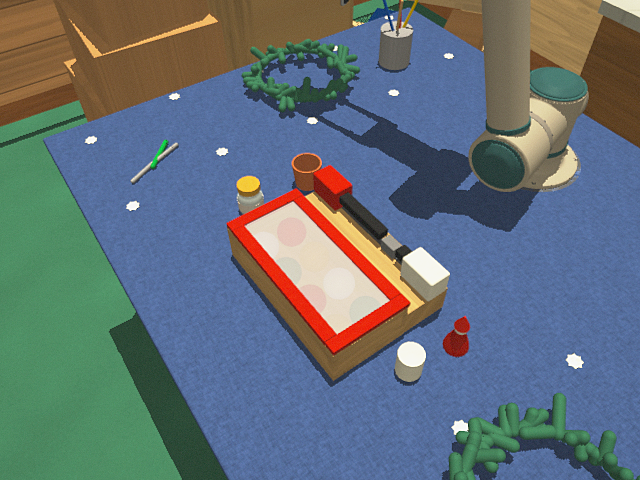

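The top view shows the chest lying nearly square to the image. The red cap starts at about (355,285), the white cap ends at about (245,285), and the grey key is near (274,285). The pot is at (437,294) and the gnome at (173,281). Next I'll measure these.

```bash
python3 - <<'E'
from h import *
im,_=cams.get_image('top');d=np.load('top0.npy');P=pts('top',d)
i=im.astype(int)
Z=P[...,2]
roi=np.zeros(Z.shape,bool);roi[265:305,195:405]=1
r,g,b=i[...,0],i[...,1],i[...,2]
blk=roi&(i.max(-1)<60)&(abs(Z-.1)<.008)
red=roi&(r>120)&(g<80)&(Z>.1); wh=roi&(i.min(-1)>170)&(Z>.1)
key=roi&(abs(Z-.09)<.006)&(i.max(-1)>90)&(abs(r-b)<40)
for n,m in(('blk',blk),('red',red),('wh',wh),('key',key)):
    q=P[m];print(n,m.sum(),np.median(q,0).round(4),'min',np.percentile(q,2,0).round(4),'max',np.percentile(q,98,0).round(4))
# yaw from rect
for n,m in(('red',red),('wh',wh)):
    u=cv2.minAreaRect(P[m][:,:2].astype(np.float32)*1000);print(n,u)
c,w=P[red][:,:2],P[wh][:,:2]
q=P[blk]
print('fit',np.polyfit(q[:,1],q[:,0],1))
lid=(r>150)&(g<60)&(abs(Z-.097)<.01);lid[:155]=0;lid[255:]=0;lid[:,:200]=0;lid[:,400:]=0
print('lid',cv2.minAreaRect(P[lid][:,:2].astype(np.float32)*1000),np.median(Z[lid]))
for y in range(272,298,2): print(y,im[y,320],P[y,320].round(3))
print([ (x,im[285,x].tolist(),P[285,x].round(3).tolist()) for x in range(240,362,3)])
for n in('chest','gnome','pot','edge'):
    for o in spotter.outline_of(n,'top')[:1]: print(n,o['conf'],o['rect'])
E
```

```text
return _methods._mean(a, axis=axis, dtype=dtype,
  ret = um.true_divide(
Traceback (most recent call last):
IndexError: index -1 is out of bounds for axis 0 with size 0
```

```bash
python3 - <<'E'
from h import *
im=cv2.imread('pics/top0.png')[:,:,::-1];d=np.load('top0.npy');P=pts('top',d);Z=P[...,2]
for y in range(262,304,2): print(y,[(im[y,x].tolist(),P[y,x].round(3).tolist()) for x in(320,375,222,274)])
print(*[ (x,im[285,x].tolist(),P[285,x].round(3).tolist()) for x in range(240,362,2)],sep='\n')
i=im.astype(int)
lid=(i[...,0]>150)&(i[...,1]<70)&(abs(Z-.097)<.02);lid[:155]=0;lid[255:]=0;lid[:,:200]=0;lid[:,400:]=0
print('lid',cv2.minAreaRect(P[lid][:,:2].astype(np.float32)*1000),np.median(Z[lid]))
E
```

```text
262 [([242, 205, 145], [0.543, -0.008, 0.06]), ([243, 207, 148], [0.546, -0.113, 0.059]), ([249, 220, 158], [0.538, 0.178, 0.064]), ([249, 221, 157], [0.541, 0.079, 0.061])]
264 [([236, 195, 138], [0.539, -0.008, 0.066]), ([238, 196, 140], [0.542, -0.113, 0.061]), ([241, 203, 144], [0.534, 0.178, 0.063]), ([241, 202, 143], [0.537, 0.079, 0.062])]
266 [([240, 202, 143], [0.535, -0.008, 0.066]), ([237, 196, 140], [0.538, -0.113, 0.062]), ([242, 206, 147], [0.53, 0.177, 0.066]), ([242, 205, 146], [0.533, 0.079, 0.066])]
268 [([245, 210, 147], [0.531, -0.008, 0.066]), ([240, 200, 143], [0.534, -0.113, 0.063]), ([237, 200, 141], [0.526, 0.177, 0.067]), ([242, 203, 145], [0.529, 0.079, 0.067])]
270 [([245, 213, 151], [0.528, -0.009, 0.058]), ([172, 136, 101], [0.531, -0.113, 0.061]), ([233, 191, 137], [0.523, 0.177, 0.064]), ([242, 207, 147], [0.525, 0.078, 0.066])]
272 [([243, 206, 145], [0.524, -0.009, 0.064]), ([169, 75, 65], [0.524, -0.108, 0.111]), ([179, 165, 142], [0.517, 0.17, 0.113]), ([238, 197, 140], [0.521, 0.079, 0.062])]
274 [([245, 212, 149], [0.52, -0.009, 0.065]), ([241, 7
[... 4577 characters left out ...]
9], [0.499, -0.034, 0.105])
(336, [79, 61, 60], [0.499, -0.038, 0.103])
(338, [77, 63, 59], [0.499, -0.042, 0.101])
(340, [75, 60, 57], [0.499, -0.045, 0.101])
(342, [80, 65, 64], [0.5, -0.049, 0.102])
(344, [79, 66, 62], [0.5, -0.053, 0.099])
(346, [73, 57, 57], [0.5, -0.057, 0.098])
(348, [73, 60, 54], [0.5, -0.06, 0.1])
(350, [76, 63, 60], [0.5, -0.064, 0.103])
(352, [74, 61, 60], [0.5, -0.067, 0.102])
(354, [132, 55, 53], [0.5, -0.07, 0.11])
(356, [237, 78, 73], [0.5, -0.074, 0.116])
(358, [243, 80, 72], [0.5, -0.078, 0.112])
(360, [242, 80, 75], [0.5, -0.081, 0.117])
lid ((645.59619140625, 37.20136260986328), (158.3399658203125, 308.7760314941406), 1.2048604488372803) 0.0973940641913903
```

The strip's centre line runs through world (0.497, 0.030), with a yaw of about +1.3°. The red end is at y≈-0.070, and the notch centre is at y≈0.078 (chest y≈+48 mm, about 52 mm from the white end). I'll approach high with the gripper closed.

Call:
servo_tool --pt "34 -26 0 0 0 2" --pt "68 -52 0 0 0 4" --pt "102 -78 0 0 0 6" --pt "136 -104 0 0 0 9" --pt "170 -130 0 0 0 12" --pt "204 -156 0 0 0 15" --pt "238 -182 0 0 0 18" --pt "272 -208 0 0 0 22" --hand 255 --grip_force 20

```text
clock: 0.95
position: [0.3957, -0.2274, 0.2312]
ee_rot: [0.0, 1.0, 0.01, 0.0]
contact_force: [0.3, 0.4, 0.6]
width: -0.0001
```

Call:
servo_tool --pt "24 -40 0 0 0 0" --pt "48 -80 0 0 0 0" --pt "72 -120 10 0 0 0" --pt "92 -155 30 0 0 0" --pt "107 -182 55 0 0 0" --pt "107 -182 80 0 0 0" --pt "107 -182 95 0 0 0" --pt "107 -182 95 0 0 0"

```text
clock: 1.75
position: [0.4959, -0.0437, 0.1339]
ee_rot: [-0.001, 1.0, 0.012, -0.003]
contact_force: [-0.5, -0.2, 0.5]
width: 0.0
```

```bash
python3 - <<'E'
from h import *
for n in('top','scene'):
    im,d=cams.get_image(n);save(n+'1.png',im)
s=telemetry.get_state();print(s['clock'],s['position'],s['ee_rot'],s['contact_force'],s['width'])
E
```

```text
1.85 [ 0.4979604  -0.04463149  0.13639279] [ 1.66650687e-05  9.99929462e-01  1.18764817e-02 -1.41254391e-04] [-0.62539281 -0.31013679  0.38795541] 3.1356392262706654e-05
```

View pics/scene1.png

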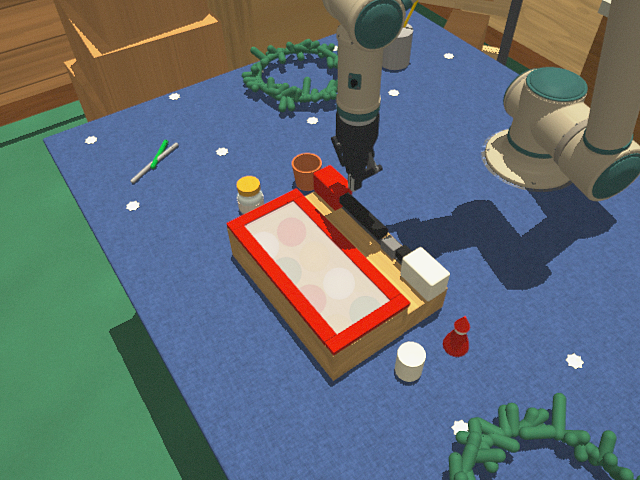

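View pics/top1.png

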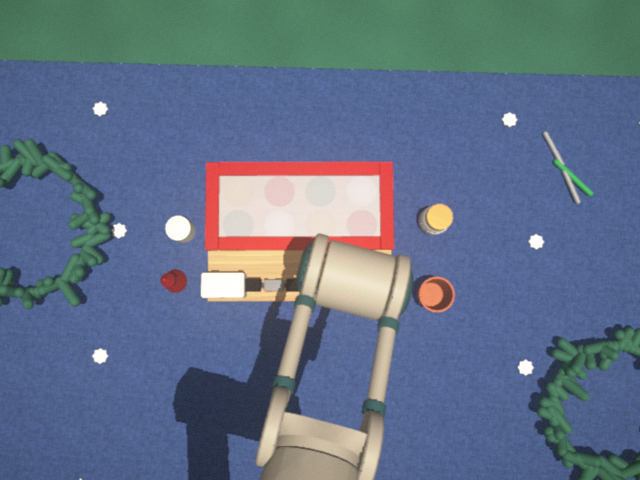

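The scene view shows the closed fingertips above the strip at about (352,188), just beside the red cap (333,185). Nothing around it has been disturbed. I'll descend gently.

Call:
servo_tool --pt "1 0 10 0 0 0" --pt "1 0 20 0 0 0" --pt "1 0 28 0 0 0" --pt "1 0 33 0 0 0" --pt "1 0 34 0 0 0" --pt "1 0 34 0 0 0"

```text
clock: 2.45
position: [0.4988, -0.0446, 0.1021]
ee_rot: [-0.0, 1.0, 0.012, -0.0]
contact_force: [0.5, -0.0, -0.4]
width: 0.0001
```

Call:
servo_tool --pt "0 0 1 0 0 0" --pt "0 0 2 0 0 0" --pt "0 0 3 0 0 0" --pt "0 0 3 0 0 0"

```text
clock: 2.85
position: [0.4991, -0.0446, 0.0995]
ee_rot: [0.0, 1.0, 0.012, 0.0]
contact_force: [0.1, 0.4, 0.8]
width: -0.0001
```

Call:
servo_tool --pt "0 0 1 0 0 0" --pt "0 0 2 0 0 0" --pt "0 0 2 0 0 0"

```text
clock: 3.15
position: [0.4991, -0.0446, 0.0974]
ee_rot: [0.0, 1.0, 0.012, 0.0]
contact_force: [0.1, 0.1, 2.9]
width: 0.0002
```

Call:
servo_tool --pt "0 0 1 0 0 0" --pt "0 0 2 0 0 0" --pt "0 0 2 0 0 0"

```text
clock: 3.45
position: [0.4991, -0.0446, 0.0953]
ee_rot: [0.0, 1.0, 0.012, 0.0]
contact_force: [0.3, 0.6, 2.9]
width: 0.0001
```

Call:
servo_tool --pt "0 -6 0 0 0 0" --pt "0 -14 0 0 0 0" --pt "0 -23 0 0 0 0" --pt "0 -32 0 0 0 0" --pt "0 -41 0 0 0 0" --pt "0 -50 0 0 0 0" --pt "0 -60 0 0 0 0" --pt "0 -70 0 0 0 0"

```text
clock: 4.25
position: [0.4971, 0.0264, 0.0953]
ee_rot: [0.0, 1.0, 0.012, -0.0]
contact_force: [0.8, -1.6, 3.6]
width: 0.0001
```

Call:
servo_tool --pt "0 -8 0 0 0 0" --pt "0 -16 0 0 0 0" --pt "0 -24 0 0 0 0" --pt "0 -32 0 0 0 0" --pt "0 -40 0 0 0 0" --pt "0 -46 0 0 0 0" --pt "0 -51 0 0 0 0" --pt "0 -51 0 0 0 0"

```text
clock: 5.05
position: [0.4957, 0.0772, 0.095]
ee_rot: [-0.0, 1.0, 0.012, -0.0]
contact_force: [0.4, 0.9, -0.1]
width: -0.0002
```

The vertical force fell from 3.6 N to about 0 at y=0.077, so the fingertip is in the notch. Now I'll press the key.

Call:
servo_tool --pt "0 0 2 0 0 0" --pt "0 0 4 0 0 0" --pt "0 0 6 0 0 0" --pt "0 0 8 0 0 0" --pt "0 0 8 0 0 0"

```text
clock: 5.55
position: [0.496, 0.0762, 0.0874]
ee_rot: [0.0, 1.0, 0.012, 0.0]
contact_force: [-0.6, -1.6, 2.5]
width: 0.0004
```

Call:
servo_tool --pt "0 0 1 0 0 0" --pt "0 0 3 0 0 0" --pt "0 0 4 0 0 0" --pt "0 0 5 0 0 0" --pt "0 0 6 0 0 0" --pt "0 0 6 0 0 0"

```text
clock: 6.15
position: [0.4959, 0.0762, 0.0816]
ee_rot: [0.0, 1.0, 0.012, 0.0]
contact_force: [-0.4, -0.1, 4.3]
width: 0.0002
```

Call:
servo_tool --pt "0 0 1 0 0 0" --pt "0 0 2 0 0 0" --pt "0 0 3 0 0 0" --pt "0 0 3 0 0 0"

```text
clock: 6.55
position: [0.496, 0.0762, 0.0785]
ee_rot: [0.0, 1.0, 0.012, 0.0]
contact_force: [-1.5, -0.5, 4.9]
width: 0.0001
```

Call:
servo_tool --pt "0 0 0.5 0 0 0" --pt "0 0 1 0 0 0" --pt "0 0 1 0 0 0"

```text
clock: 6.85
position: [0.496, 0.0762, 0.078]
ee_rot: [0.0, 1.0, 0.012, 0.0]
contact_force: [-3.4, -1.1, 8.9]
width: 0.0001
```

```bash
python3 - <<'E'
from h import *
for n in('scene',):
    im,d=cams.get_image(n);save(n+'2.png',im)
E
```

```text
(no output)
```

View pics/scene2.png

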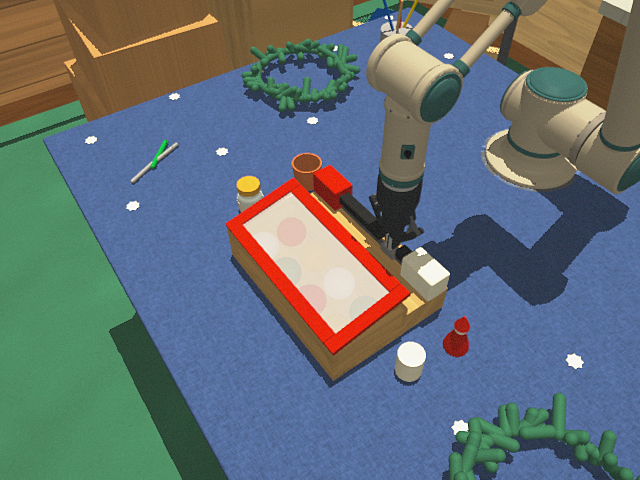

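The view shows the lid's front edge raised, and the TCP has bottomed at z=0.078 with the force climbing to 8.9 N. I'll come away.

Call:
servo_tool --pt "0 0 -4 0 0 0" --pt "0 0 -12 0 0 0" --pt "0 0 -24 0 0 0" --pt "0 0 -44 0 0 0" --pt "-10 0 -75 0 0 0" --pt "-40 0 -110 0 0 0" --pt "-80 0 -130 0 0 0" --pt "-120 0 -130 0 0 0"

```text
clock: 7.7
position: [0.3774, 0.0736, 0.2108]
ee_rot: [0.0, 1.0, 0.012, 0.004]
contact_force: [0.2, 0.3, 0.1]
width: -0.0002
```

Call:
servo_tool --pt "-30 0 0 0 0 0" --pt "-60 0 0 0 0 0" --pt "-80 0 0 0 0 0" --pt "-80 0 0 0 0 0" --pt "-80 0 0 0 0 0" --pt "-80 0 0 0 0 0"

```text
clock: 8.3
position: [0.2976, 0.0717, 0.2079]
ee_rot: [0.0, 1.0, 0.012, 0.001]
contact_force: [-0.3, -0.5, -0.2]
width: 0.0001
```

```bash
python3 - <<'E'
from h import *
for n in('scene','top'):
    im,d=cams.get_image(n);save(n+'3.png',im)
P0=pts('top',np.load('top0.npy'));P=pts('top',d);Z=P[...,2]
for v,u in((244,300),(244,240),(244,350),(168,300),(285,274),(285,270),(285,320),(285,252),(285,335)):
    a=np.s_[v-2:v+3,u-2:u+3]; print(v,u,im[v,u],np.median(P0[a][...,2]).round(4),np.median(Z[a]).round(4))
lid=im.astype(int);m=(lid[...,0]>150)&(lid[...,1]<70)&(Z>.09);m[:155]=0;m[256:]=0;m[:,:200]=0;m[:,400:]=0
q=P[m];A=np.c_[q[:,:2],np.ones(len(q))];c=np.linalg.lstsq(A,q[:,2],rcond=None)[0];print('lid tilt',np.arctan(np.hypot(c[0],c[1])))
i0=cv2.imread('pics/top0.png')[:,:,::-1]
for n in('gnome','pot','jar','candle'):
    o=spotter.outline_of(n,'top');print(n,[(x['conf'],x['rect']) for x in o[:2]])
s=telemetry.get_state();print(s['clock'],s['position'],s['contact_force'])
E
```

```text
244 300 [229  81  71] 0.0985 0.1289
244 240 [225  80  74] 0.0985 0.1306
244 350 [225  75  68] 0.098 0.1281
168 300 [225  75  73] 0.0992 0.1012
285 274 [197 187 180] 0.0919 0.0788
285 270 [194 186 179] 0.0919 0.0786
285 320 [75 65 59] 0.0998 0.1005
285 252 [77 71 67] 0.1011 0.1009
285 335 [72 61 56] 0.1013 0.1008
lid tilt 0.19381611361147266
gnome [(0.72, [162.9, 268.5, 21.0, 23.5])]
pot []
jar [(0.6, [418.5, 203.3, 33.7, 30.1]), (0.34, [200.9, 161.2, 196.7, 140.9])]
candle [(0.89, [164.1, 215.4, 30.8, 28.6])]
8.6 [0.29647481 0.07165672 0.20712653] [ 1.02961047  0.0328442  -0.35151116]
```

View pics/scene3.png

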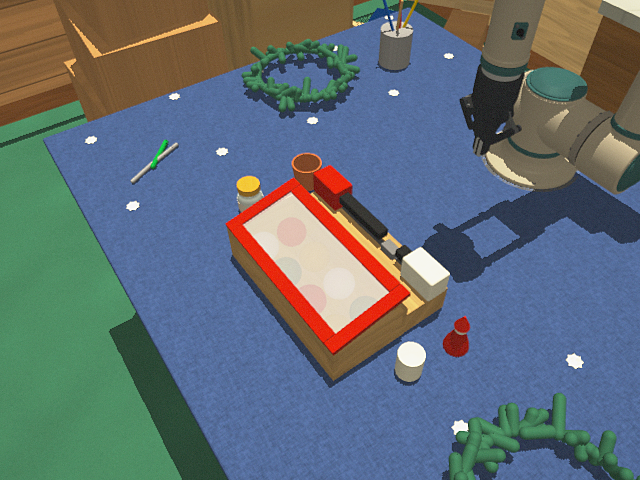

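View pics/top3.png

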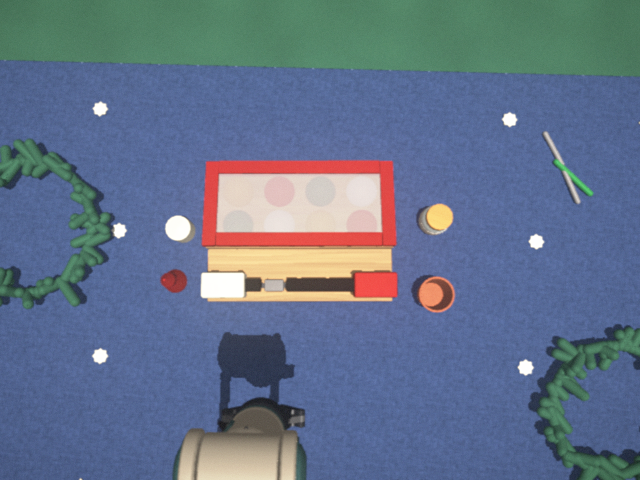

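Both views show the lid raised and the arm clear. The gnome (173,281), pot (437,294), jar (437,219) and candle (179,229) are where they started. I'm handing in.

```bash
python3 -c "
from rig import sign_off
print(sign_off())"
```

```text
the job is handed in; nothing more can be done
None
```

The chest is open: I pressed the release key fully down and the lid stayed raised. I handed the job in at about 8.6 s of the 40 s; no verdict is reported.

**What I did:** With the gripper closed, I set the fingertips on the strip about 25 mm from the red cap, pressing it about 4.7 mm at roughly 3 N. I ran them along to the notch, about 52 mm from the white cap, where the downward force fell to about 0. I then pressed the key until it bottomed at z = 78 mm, with at most about 9 N in the readings I took, and backed away.

**Last checks, from the camera's depth readings:**
- **Key:** its top is at about 79 mm, down from about 92 mm, so it is fully pressed.
- **Lid:** it is tilted about 0.194 rad, with its front edge up about 31 mm. I did not measure whether it was still moving.
- **Strip:** its top is at about 101 mm, which matches the start, so it is back up.
- **Bystanders:** the gnome, pot, jar and candle show at the same pixels as at the start.
- **Arm:** it is well clear, and the remaining force reading (about 1 N or less) is the size of the sensor's noise.

**What disagreed:** the detector did not find the pot in the last picture, but I could see it there, unmoved. The key held at about 2.5–5 N at the pauses during its travel, below the stated 6–9 N. I put that down to reading the force after the motion had stopped.

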